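# Drop a glass stopper into the display case with a drop cup

## Robot

A 7-joint arm with a two-finger parallel gripper is mounted at the origin on the work surface. World frame = base frame: x ahead of the robot, y to its left, z up, the work surface at z = 0. Lengths are in m, angles in rad, forces in N, time in s.
With the tool pointing down it reaches from about 0.4 to 0.85 m from the base axis. Payload 10.4 kg.
Tool frame: the origin (TCP) lies at the centre of the arm's flange, where the gripper is bolted on; the fingertips stand 182 mm ahead of it and the grasp point (between the pads) lies 164 mm ahead of it; z points along the fingers, y is the line along which they close (so a half turn about z gives the same grasp; the last joint's range is limited). The gripper opens to 87 mm and grips with 3 to 60 N. Pads are 19 mm wide; open, the fingers measure 117 mm over their backs; the gripper's body (75 mm by 190 mm) begins 51 mm behind the grasp point.
Start: joints at [1.273, 0.332, -0.065, 1.46, 0.022, 1.35, -0.088], TCP at [0.17, -0.602, 0.405] pointing down, gripper open.
Joint ranges: [-2.6, 2.6], [-0.5, 2.12], [-1.47, 1.34], [0.16, 2.42], [-1.27, 4.41], [0.06, 2.06], [-2.6, 2.6]. Speed limits (rad/s): [2.22, 2.22, 2.79, 2.79, 3.14, 3.14, 3.14].

## Interface

Orientations are given as a unit quaternion [x, y, z, w].
In Python, from bench import r, eyes, job gives the robot as it stands. The module is installed in compiled form; this text tells all that it offers.
- The arm moves only by the shell command python3 -m inch 'ROWS' [OPENING] [FORCE]. ROWS is JSON, a list of rows, each a list of 6 numbers: the shift along the tool's x, y, z normalised to -1 to 1, where 1 is 4 cm, then the turn, a rotation vector about the tool's x, y, z normalised to -1 to 1, where 1 is 0.12 rad. In form: [[x, y, z, wx, wy, wz], ...]. A call has exactly 5 rows; each row shifts and turns the commanded pose from where the row before left it, along the tool's axes as they then stand; what a row does not reach is not made up. A row lasts 1/12 s, in which the tool goes at most 41.7 mm and 7.16 degrees, less where a joint would pass 70% of its speed; a pose out of reach is approached as far as the arm can. A call with a number of a shift or a turn outside -1 to 1 is refused whole. A call with a gripper value outside its range is refused whole. OPENING is the gripper command: -1 is shut, 1 is fully open, values between are in proportion, set as the call begins (- or left out, the last holds). The fingers move at their own pace and stop on an object; FORCE is the grip in N (left out, the last holds). Time passes only in rows, so rows that do not move let the fingers close, or fill a call up. It gives the time, the measured TCP pose, the force, the opening and the grip force at its end, in the units of the state.
- r.read_state(): the state, without advancing time (a new reading comes with each control period).
- eyes.camera(name): name is "side" or "top"; returns a dict with "pixels" (384x512x3 uint8, red, green, blue), "fx", "fy", "cx", "cy" (pixels), "extrinsics" (4x4, takes a point from camera to world coordinates). Camera axes: x right, y down, z forward; pixel columns grow to the right and rows downward; lengths in m; the calibration is good to about 2 mm. A picture is of the moment at which its call begins. There is no depth.
- job.close_job(): hands the job in; it is judged then, once.
The state is a dict: "time": time; "joint_positions": joint angles; "joint_vel": joint speeds; "joint_torque": joint torques, N m; "ee_pos": TCP position; "eef_rot": TCP orientation; "ft_force": force on the tool from outside, world axes, zero at the start; "torque": the same for the moment, N m; "width": finger opening in m; "grip_force": force on a finger pad.
Only numpy, scipy, OpenCV 4.12 (cv2) and the standard library are available. Lean on these libraries where they do the work, as an engineer would, in place of code of your own. Each camera call takes 0.05 s, during which the arm holds its last target. There are 200 camera calls.

## Task

Pick up the brass drop cup with the green glass stopper in it, bring it in under the propped glass lid and hold it level over the compartment with the empty cork bed, then lower it until the brass rail pushes up the release tab under the handle and the bottom swings open, dropping the stopper on the bed. Then stand the empty cup upright in the middle of the paper disc on the counter and let go. Do not knock the lid, and leave the foil cutter, corkscrew, waiter's friend and flask where they are.

Things in the scene. Friction and masses are not known exactly. Their poses are not given: they have to be found in the camera images.
- cup: square brass drop cup, 66 x 66 mm outside, 4 mm walls, 55 mm high (the wall on the handle side 84 mm), open on top, 0.25 kg. Origin: centre of its underside, z up. Its handle points to its -x. The bottom plate (joint flap) is hinged on the handle side; its far edge swings down to 54 mm below the cup. Starts on the counter, handle within about 45 degrees of pointing at the robot.
- handle (a point): a good place to hold the cup: middle of its wooden handle bar, at x = -80, z = 72 mm of the cup, axes as the cup. The bar runs level from the wall at x = -33 to x = -105 mm of the cup, 16 mm thick in y, 24 mm high in z.
- flap (a joint): angle of the cup's hinged bottom, 0 = shut, grows as it opens, up to 1.53 rad. Sprung shut and geared to the release tab: 0.085 rad per mm that the tab is pushed up. Open it to 1.35 rad or more to be sure that the stopper falls clear; it shuts again when the tab is let go.
- tab_foot (a point): centre of the underside of the steel release tab, a level plate 36 x 34 mm below the handle (x = -34 to -70 mm of the cup), its underside 10 mm above the cup's underside at rest. Pushed straight up it moves up to 18 mm against a spring of 4 N at first, 5.4 N at the end, and opens the bottom.
- stopper: green glass bottle stopper, 62 mm long, head 36 mm across and 26 mm long, stem 18 mm across; origin: centre of the head's outer face, z along the stem. Loose, 60 g; starts upright in the cup, head down.
- stopper_mid (a point): the point on the stopper's axis 25 mm from its head's outer face.
- case: mahogany display case, fixed, 300 mm deep (x) x 320 mm wide (y), outer walls 85 mm high, 12 mm thick; origin: centre of its underside; front faces its -x, roughly to the robot. Two compartments, centres at x = 10, y = +75 and -75 mm, 107 x 145 mm, within 40 mm high partitions: one has the cork bed, the other the foil cutter. A brass rail runs in front of both.
- rail (a point): middle of the top of the level brass rail, 10 mm thick, along the case's y at its x = -45 mm, top 100 mm above the counter. With the cup centred over a compartment, handle to the case's front, the tab's middle is above the rail; they touch with the cup's underside at 90 mm height, and the bottom is 1.4 rad open with it at 73.5 mm.
- lid: framed glass lid of the case, fixed, propped open: 300 mm long, 320 mm wide, frame 12 mm thick. Origin and axes as the case. From its hinge at x = 150, z = 90 mm of the case it rises to the front at 44 degrees to its free edge at x = -66, z = 298 mm. It overhangs the compartments: the tool must come in from the front, tilted 25 to 45 degrees, fingers pointing down and to the case's back.
- bed: cork bed, fixed, 98 x 110 x 6 mm, lying on the floor of the target compartment, at its centre; origin: centre of its underside, 8 mm above the counter. Top 14 mm above the counter.
- mat: thin white paper disc on the counter, 120 mm across; origin: its centre, at counter height. No thicker than paper.
- cutter: pewter foil cutter, a U 62 x 58 x 16 mm, loose in the other compartment; bystander.
- corkscrew: corkscrew lying on the counter, white bone crossbar 100 mm long and 26 mm thick, steel worm; 116 mm long in all; origin near its middle, at the counter; bystander.
- waiter: brass waiter's friend lying on the counter, 124 x 28 mm, 28 mm high, with a bell cap; bystander.
- flask: standing amber glass flask, 72 mm across, 190 mm high; bystander.
Things that resemble listed ones, but are neither listed nor needed, are in the scene too. Leave any red or turquoise look-alike of the cup alone.

How it is judged:
By the outcome, as a careful person would: the job done as asked, in the order asked, and still so for the second after the job is handed in, with the robot touching nothing.
It also fails if it takes over 51 s, if anything falls off the work surface, if the arm or the gripper's body presses on something with over 40 N, if the wrist force passes 120 N, or if a joint passes its speed limit or range.

## Working session

There is one attempt and no reset: what is moved stays moved. The work goes in short steps, Python scripts to look and compute and a shell command to move; the robot and the scene stay as the last step left them, time stands still between calls to the robot, and variables do not carry over. Pictures are saved under pics/ and viewed, at most 10 in all, crops included, and the job is handed in when it is done.

```bash
mkdir -p pics; python3 - <<'E'
from bench import r,eyes,job
import cv2,numpy as np,pickle
s=r.read_state();print({k:np.round(v,3) for k,v in s.items()})
for n in("side","top"):
    c=eyes.camera(n);cv2.imwrite(f"pics/{n}0.png",c["pixels"][:,:,::-1]);pickle.dump(c,open(f"{n}0.pkl","wb"))
    print(n,c["fx"],c["fy"],c["cx"],c["cy"],np.round(c["extrinsics"],3).tolist())
E
```

```text
{'time': np.float64(0.0), 'joint_positions': array([ 1.273,  0.333, -0.065,  1.461,  0.022,  1.35 , -0.088]), 'joint_vel': array([ 0.   , -0.001, -0.   , -0.001,  0.001,  0.   ,  0.   ]), 'joint_torque': array([-0.0000e+00, -6.2327e+01,  2.5000e-02, -3.8991e+01, -6.1000e-02,
        4.0000e-02,  0.0000e+00]), 'ee_pos': array([ 0.17 , -0.601,  0.404]), 'eef_rot': array([ 0.991,  0.137, -0.   , -0.001]), 'ft_force': array([-0.058,  0.066, -0.408]), 'torque': array([ 0.002, -0.018,  0.013]), 'grip_force': np.float64(0.0), 'width': np.float64(0.087)}
side 399.10238383879164 399.10238383879164 255.7947326398782 186.32379233850003 [[-0.79, -0.351, 0.503, 0.014], [-0.613, 0.433, -0.661, 0.79], [0.015, -0.83, -0.557, 0.666], [0.0, 0.0, 0.0, 1.0]]
top 361.3562334248937 361.3562334248937 260.92242677603303 193.12775622861864 [[-0.022, -0.975, 0.222, 0.323], [-1.0, 0.023, 0.0, 0.083], [-0.005, -0.222, -0.975, 1.09], [0.0, 0.0, 0.0, 1.0]]
```

View pics/side0.png

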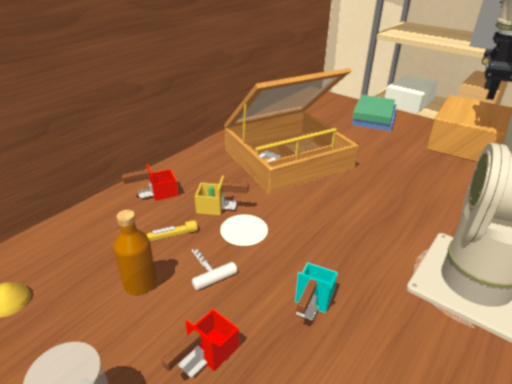

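View pics/top0.png

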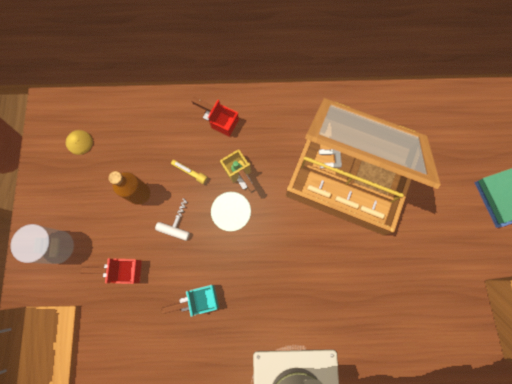

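Side view: brass cup at (209,198) with stopper, case at (290,140), mat at (244,230). Top view: cup at (235,163) with the handle toward (257,193), mat at (231,211), case around (355,165). The cutter is at (330,158) in the left (+y) compartment, and the cork bed at (375,175) in the right (-y) one.

```bash
cat > h.py <<'E'
import numpy as np,pickle,cv2
def load(n): return pickle.load(open(n+".pkl","rb"))
def ray(c,p):
    E=c["extrinsics"];d=E[:3,:3]@[(p[0]-c["cx"])/c["fx"],(p[1]-c["cy"])/c["fy"],1]
    return E[:3,3],d
def plane(c,p,z):
    o,d=ray(c,p);return o+d*(z-o[2])/d[2]
def proj(c,P):
    E=c["extrinsics"];q=E[:3,:3].T@(np.asarray(P)-E[:3,3]);return np.array([c["fx"]*q[0]/q[2]+c["cx"],c["fy"]*q[1]/q[2]+c["cy"]])
E
python3 - <<'E'
from h import *
t=load("top0");im=t["pixels"];hsv=cv2.cvtColor(im,cv2.COLOR_RGB2HSV)
c=cv2.resize(im[85:245,190:450],None,fx=3,fy=3,interpolation=cv2.INTER_CUBIC)
cv2.imwrite("pics/topcrop.png",c[:,:,::-1])
def big(m,roi):
    x0,y0,x1,y1=roi;k=np.zeros_like(m);k[y0:y1,x0:x1]=m[y0:y1,x0:x1]
    cs,_=cv2.findContours(k,cv2.RETR_EXTERNAL,cv2.CHAIN_APPROX_NONE);return max(cs,key=cv2.contourArea)
m=cv2.inRange(hsv,(0,0,180),(180,60,255));q=big(m,(200,180,265,240));M=cv2.moments(q);p=(M['m10']/M['m00'],M['m01']/M['m00'])
print("mat",p,plane(t,p,0), M['m00'])
m=cv2.inRange(hsv,(22,120,90),(35,255,255));q=big(m,(215,145,265,195));print("cup",cv2.minAreaRect(q));pts=cv2.boxPoints(cv2.minAreaRect(q))
for p in pts: print(p,plane(t,p,.055))
# green stopper
m=cv2.inRange(hsv,(40,80,40),(85,255,255));q=big(m,(215,145,265,195));print("green",cv2.minAreaRect(q))
# rail
m=cv2.inRange(hsv,(22,150,120),(35,255,255));q=big(m,(295,155,410,200));b=cv2.minAreaRect(q);print("rail",b)
for p in cv2.boxPoints(b): print(p,plane(t,p,.1))
E
```

```text
mat (230.4297138047138, 211.0172558922559) [0.51679041 0.17767084 0.        ] 1188.0
cup ((234.38233947753906, 162.9705810546875), (17.149858474731445, 22.29481315612793), 59.03623962402344)
[220.41176 161.35294] [0.65871266 0.20238578 0.055     ]
[239.5294  149.88235] [0.69357854 0.14474143 0.055     ]
[248.35292 164.58823] [0.64658146 0.11877925 0.055     ]
[229.23528 176.0588 ] [0.61237555 0.17605847 0.055     ]
green ((234.75003051757812, 166.25001525878906), (7.071067810058594, 9.192388534545898), 45.0)
rail ((353.0220031738281, 176.441650390625), (104.7520980834961, 2.9311463832855225), 20.695451736450195)
[303.50772 159.30292] [ 0.64454811 -0.04115391  0.1       ]
[304.5436  156.56091] [ 0.65272219 -0.04452574  0.1       ]
[402.5363  193.58038] [ 0.53736266 -0.31345881  0.1       ]
[401.5004  196.32239] [ 0.52958649 -0.30971248  0.1       ]
```

View pics/topcrop.png

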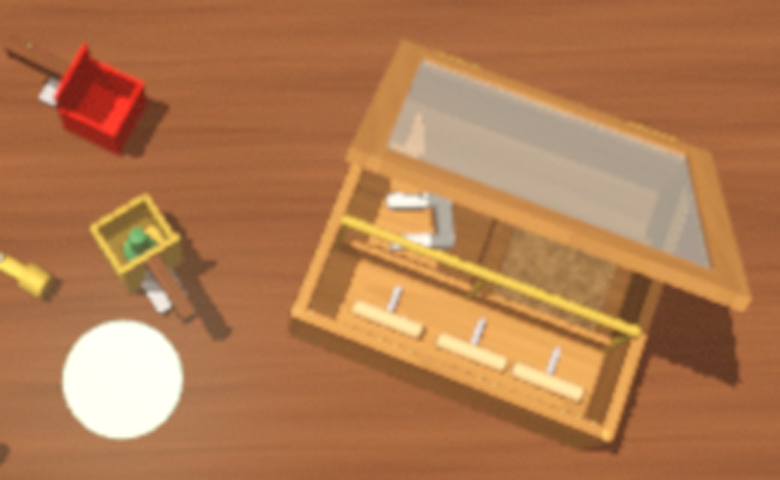

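Crop: cup's far rim corners at about (92,235) and (147,197), handle end at (187,315), and rail from (343,222) to (638,330). Bed is in the -y compartment. Next I'll hold these estimates against both views.

```bash
cat >> h.py <<'E'
from scipy.spatial.transform import Rotation as R
def w(pose,p):
    x,y,yaw=pose;c,s=np.cos(yaw),np.sin(yaw);return np.array([x+c*p[0]-s*p[1],y+s*p[0]+c*p[1],p[2]])
def tool(pose,tilt,gp=(-.08,0,.072),zc=0,back=0):
    "flange pose for holding the cup at pose=(x,y,yaw), underside zc"
    c,s=np.cos(pose[2]),np.sin(pose[2]);st,ct=np.sin(tilt),np.cos(tilt)
    Z=np.array([st*c,st*s,-ct]);X=np.array([ct*c,ct*s,st]);Y=np.cross(Z,X)
    return w(pose,gp)+[0,0,zc]-Z*(.164+back),R.from_matrix(np.c_[X,Y,Z])
def delta(s,P,Q,first=True):
    "turn at current place (rotvec/.12), then shift in the turned axes (/.04)"
    q=R.from_quat(s["eef_rot"]);rv=(q.inv()*Q).as_rotvec()/.12;sh=Q.inv().apply(P-s["ee_pos"])/.04
    print("turn rows-units",rv.round(3),"shift units (in target axes)",sh.round(3))
CUP=(.648,.1566,np.radians(31.2));CASE=(.632,-.195,np.radians(-23.2))
E
python3 - <<'E'
from h import *
ims=[]
for n,(a,b,c,d) in(("top0",(190,85,450,245)),("side0",(180,60,370,260))):
    t=load(n);im=t["pixels"][:,:,::-1].copy()[b:d,a:c];f=3;im=cv2.resize(im,None,fx=f,fy=f,interpolation=cv2.INTER_CUBIC)
    def dot(P,col):
        u=(proj(t,P)-[a,b]+.5)*f;cv2.circle(im,tuple(int(v) for v in u),3,col,1)
    for P in [(.033,.033,.055),(.033,-.033,.055),(-.033,.033,.084),(-.033,-.033,.084),(-.105,0,.084),(-.08,0,.084),(.033,.033,0),(.033,-.033,0)]: dot(w(CUP,P),(255,0,255))
    for x in(-.15,.15):
        for y in(-.16,.16): dot(w(CASE,(x,y,.085)),(255,255,0))
    for y in(-.16,.16): dot(w(CASE,(-.066,y,.298)),(0,0,255)); dot(w(CASE,(-.045,y*.92,.1)),(0,255,0))
    ims.append(im)
H=600;a=cv2.resize(ims[0],(440,int(440*480/780)));
cv2.imwrite("pics/ov_top.png",ims[0]);cv2.imwrite("pics/ov_side.png",ims[1])
E
```

```text
(no output)
```

View pics/ov_top.png

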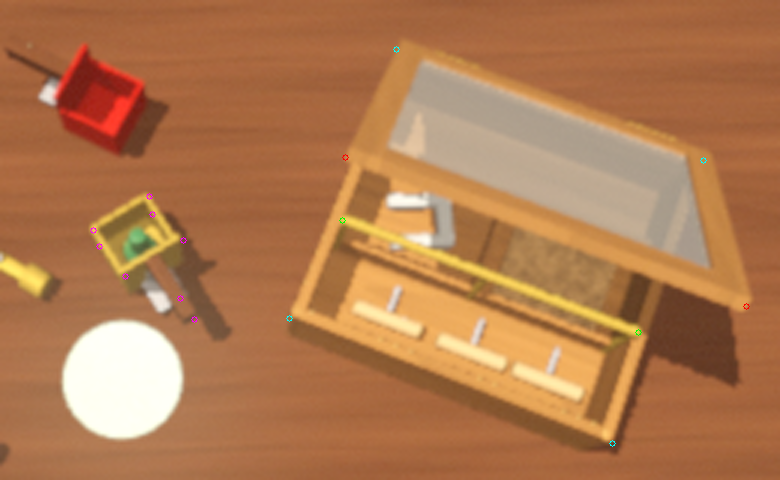

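View pics/ov_side.png

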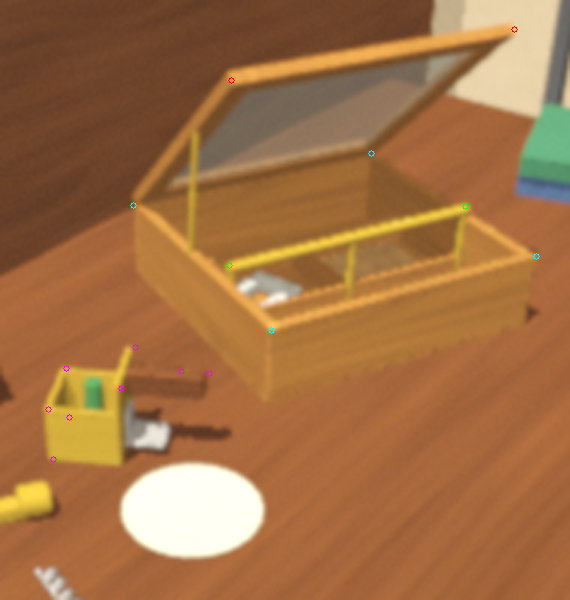

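Overlay: projected points land on the cup's rim and handle and on the case's corners, rail ends and lid edge, within about 2 image pixels. Good enough to set out.

```bash
python3 - <<'E'
from h import *
from bench import r
s=r.read_state();T=np.radians(35)
P,Q=tool(CUP,T);print("grasp flange",P)
P,Q=tool(CUP,T,back=.1);print("pre",P);delta(s,P,Q)
q=R.from_quat(s["eef_rot"]);print("shift in present axes",q.inv().apply(np.array([P[0],P[1],.42])-s["ee_pos"])/.04)
E
```

```text
grasp flange [0.49910971 0.06642883 0.20634094]
pre [0.45004803 0.03671602 0.28825614]
turn rows-units [ 0.677  5.058 -2.181] shift units (in target axes) [ 10.023 -10.014  10.552]
shift in present axes [ 11.07769333 -13.45388544  -0.38271668]
```

```bash
A='[[0.55,-0.67,-0.02,0,0,0],[0.55,-0.67,-0.02,0,0,0],[0.55,-0.67,-0.02,0,0,0],[0.55,-0.67,-0.02,0,0,0],[0.55,-0.67,-0.02,0,0,0]]' ; python3 -m inch '[[0.55,-0.67,-0.02,0,0,0],[0.55,-0.67,-0.02,0,0,0],[0.55,-0.67,-0.02,0,0,0],[0.55,-0.67,-0.02,0,0,0],[0.55,-0.67,-0.02,0,0,0]]' 1 40
python3 -m inch '[[0.55,-0.67,-0.02,0,0,0],[0.55,-0.67,-0.02,0,0,0],[0.55,-0.67,-0.02,0,0,0],[0.55,-0.67,-0.02,0,0,0],[0.55,-0.67,-0.02,0,0,0]]'
```

```text
time: 0.52
ee_pos: [0.2395, -0.441, 0.4084]
eef_rot: [0.991, 0.137, -0.0, -0.0]
ft_force: [0.5, -0.1, 0.4]
width: 0.0868
grip_force: 0.0
time: 0.93
ee_pos: [0.3089, -0.2822, 0.4126]
eef_rot: [0.991, 0.137, -0.0, 0.0]
ft_force: [0.9, -0.2, 0.5]
width: 0.0872
grip_force: 0.0
```

```bash
python3 -m inch '[[0.55,-0.67,-0.02,0,0,0],[0.55,-0.67,-0.02,0,0,0],[0.55,-0.67,-0.02,0,0,0],[0.55,-0.67,-0.02,0,0,0],[0.55,-0.67,-0.02,0,0,0]]' >/dev/null
python3 -m inch '[[0.55,-0.67,-0.02,0,0,0],[0.55,-0.67,-0.02,0,0,0],[0.55,-0.67,-0.02,0,0,0],[0.55,-0.67,-0.02,0,0,0],[0.55,-0.67,-0.02,0,0,0]]'
python3 -m inch '[[0,0,0,0.07,0.51,-0.22],[0,0,0,0.07,0.51,-0.22],[0,0,0,0.07,0.51,-0.22],[0,0,0,0.07,0.51,-0.22],[0,0,0,0.07,0.51,-0.22]]' >/dev/null
python3 -m inch '[[0,0,0,0.07,0.51,-0.22],[0,0,0,0.07,0.51,-0.22],[0,0,0,0.07,0.51,-0.22],[0,0,0,0.07,0.51,-0.22],[0,0,0,0.07,0.51,-0.22]]'
python3 - <<'E'
from h import *
from bench import r
s=r.read_state();T=np.radians(35);print(s["joint_positions"].round(2))
P,Q=tool(CUP,T,back=.1);delta(s,P,Q)
E
```

```text
time: 1.77
ee_pos: [0.4478, 0.0354, 0.4208]
eef_rot: [0.991, 0.137, 0.0, 0.0]
ft_force: [1.0, -0.6, 0.2]
width: 0.087
grip_force: 0.0
time: 2.6
ee_pos: [0.4474, 0.0336, 0.4206]
eef_rot: [0.917, 0.258, 0.293, -0.082]
ft_force: [0.6, 1.5, -0.3]
width: 0.0868
grip_force: 0.0
[ 0.62 -0.25 -0.59  2.07 -0.63  0.83 -0.69]
turn rows-units [-0.01  -0.063  0.03 ] shift units (in target axes) [-1.819 -0.033  2.766]
```

```bash
python3 -m inch '[[-0.36,0,0.55,0,-0.06,0.03],[-0.36,-0.01,0.55,0,0,0],[-0.36,-0.01,0.55,0,0,0],[-0.36,-0.01,0.55,0,0,0],[-0.38,0,0.57,0,0,0]]'
python3 - <<'E'
from h import *
from bench import r,eyes
s=r.read_state();T=np.radians(35);print(s["joint_positions"].round(2))
P,Q=tool(CUP,T);delta(s,P,Q)
ims=[]
for n in("side","top"):
    t=eyes.camera(n);pickle.dump(t,open(n+"1.pkl","wb"));im=t["pixels"][:,:,::-1].copy()
    a,b,c,d=(150,100,350,300) if n=="side" else (170,120,330,280)
    f=2 if n=="side" else 2.5
    im=cv2.resize(im[b:d,a:c],None,fx=f,fy=f,interpolation=cv2.INTER_CUBIC)
    q=R.from_quat(s["eef_rot"])
    for p in ((0,0,.164),(0,0,.264)):
        u=(proj(t,s["ee_pos"]+q.apply(p))-[a,b]+.5)*f;cv2.circle(im,tuple(int(v) for v in u),3,(255,0,255),1)
    ims.append(im)
cv2.imwrite("pics/pre.png",np.hstack(ims))
E
```

```text
time: 3.02
ee_pos: [0.4499, 0.037, 0.2871]
eef_rot: [0.919, 0.256, 0.288, -0.081]
ft_force: [1.3, -0.2, -0.7]
width: 0.0872
grip_force: 0.0
[ 0.58 -0.06 -0.64  2.23 -0.67  0.5  -0.57]
turn rows-units [-0.009  0.02  -0.005] shift units (in target axes) [0.016 0.009 2.477]
```

View pics/pre.png

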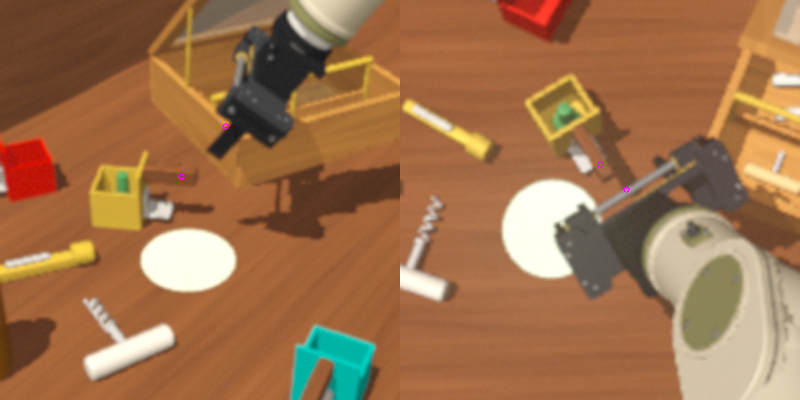

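Picture: open gripper is lined up ahead of the handle. The projected grasp point, at (181,176) in the side half and (601,165) in the top half, lies on the bar. I'll go in and grip.

```bash
python3 -m inch '[[0,0,0.5,0,0.02,0],[0,0,0.5,0,0,0],[0,0,0.5,0,0,0],[0,0,0.5,0,0,0],[0.016,0.01,0.48,0,0,0]]'
python3 -m inch '[[0,0,0,0,0,0],[0,0,0,0,0,0],[0,0,0,0,0,0],[0,0,0,0,0,0],[0,0,0,0,0,0]]' -1 60
python3 -m inch '[[0,0,0,0,0,0],[0,0,0,0,0,0],[0,0,0,0,0,0],[0,0,0,0,0,0],[0,0,0,0,0,0]]'
python3 -m inch '[[0,0,0,0,0,0],[0,0,0,0,0,0],[0,0,0,0,0,0],[0,0,0,0,0,0],[0,0,0,0,0,0]]'
```

```text
time: 3.53
ee_pos: [0.5006, 0.0664, 0.208]
eef_rot: [0.919, 0.256, 0.29, -0.082]
ft_force: [0.4, -0.4, -0.2]
width: 0.0866
grip_force: 0.0
time: 3.95
ee_pos: [0.4995, 0.066, 0.2085]
eef_rot: [0.919, 0.256, 0.29, -0.081]
ft_force: [0.6, 0.3, -0.6]
width: 0.0614
grip_force: 0.0
time: 4.37
ee_pos: [0.4994, 0.0664, 0.2073]
eef_rot: [0.919, 0.256, 0.289, -0.082]
ft_force: [-1.4, 1.1, -0.2]
width: 0.0281
grip_force: 0.0
time: 4.78
ee_pos: [0.4994, 0.0665, 0.2072]
eef_rot: [0.919, 0.256, 0.289, -0.082]
ft_force: [-0.9, 1.0, -0.7]
width: 0.0155
grip_force: 60.0
```

Gripped: width is 15.5 mm at 60 N. Now lift and draw back before turning.

```bash
python3 -m inch '[[0.17,0,-0.25,0,0,0],[0.17,0,-0.25,0,0,0],[0.17,0,-0.25,0,0,0],[0.17,0,-0.25,0,0,0],[0.17,0,-0.25,0,0,0]]'
python3 - <<'E'
from h import *
from bench import r,eyes
s=r.read_state();print(s["joint_positions"].round(2),s["torque"].round(2))
q=R.from_quat(s["eef_rot"]);print(q.as_matrix().round(3));print(q.inv().apply(np.array([.42,.04,.326])-s["ee_pos"])/.04)
E
```

```text
time: 5.2
ee_pos: [0.4982, 0.0659, 0.2677]
eef_rot: [0.919, 0.256, 0.289, -0.082]
ft_force: [-0.1, -0.1, -3.0]
width: 0.0157
grip_force: 60.0
[ 0.46  0.1  -0.62  2.14 -0.47  0.39 -0.78] [-0.64  0.98 -0.06]
[[ 0.702  0.518  0.488]
 [ 0.424 -0.855  0.299]
 [ 0.572 -0.003 -0.82 ]]
[-0.81214827 -0.46413009 -2.34296547]
```

```bash
python3 -m inch '[[-0.08,-0.05,-0.23,0,0,0],[-0.08,-0.05,-0.23,0,0,0],[-0.08,-0.05,-0.23,0,0,0],[-0.08,-0.05,-0.23,0,0,0],[-0.08,-0.05,-0.23,0,0,0]]' >/dev/null
python3 -m inch '[[-0.08,-0.05,-0.23,0,0,0],[-0.08,-0.05,-0.23,0,0,0],[-0.08,-0.05,-0.23,0,0,0],[-0.08,-0.05,-0.23,0,0,0],[-0.08,-0.05,-0.23,0,0,0]]'
python3 - <<'E'
from h import *
from bench import r,eyes
s=r.read_state();print(s["joint_positions"].round(2),s["torque"].round(2))
T=np.radians(35);tc=w(CASE,(.01,-.075,0));print("target cup",tc)
P,Q=tool((tc[0],tc[1],CASE[2]),T,zc=.115);print(P);delta(s,P,Q)
E
```

```text
time: 6.03
ee_pos: [0.42, 0.0419, 0.3244]
eef_rot: [0.919, 0.256, 0.289, -0.082]
ft_force: [0.1, -0.3, -4.0]
width: 0.0152
grip_force: 60.0
[ 0.53 -0.21 -0.57  2.26 -0.7   0.62 -0.6 ] [-0.65  1.07 -0.02]
target cup [ 0.61164571 -0.26787457  0.        ]
[ 0.45165501 -0.19930247  0.32134094]
turn rows-units [-4.553  0.02   6.475] shift units (in target axes) [2.498 5.231 1.842]
```

```bash
python3 -m inch '[[0,0,0,-0.3,0,0.43],[0,0,0,-0.3,0,0.43],[0,0,0,-0.3,0,0.43],[0,0,0,-0.3,0,0.43],[0,0,0,-0.3,0,0.43]]' >/dev/null
python3 -m inch '[[0,0,0,-0.3,0,0.43],[0,0,0,-0.3,0,0.43],[0,0,0,-0.3,0,0.43],[0,0,0,-0.3,0,0.43],[0,0,0,-0.3,0,0.43]]' >/dev/null
python3 -m inch '[[0,0,0,-0.3,0,0.43],[0,0,0,-0.3,0,0.43],[0,0,0,-0.3,0,0.43],[0,0,0,-0.3,0,0.43],[0,0,0,-0.3,0,0.43]]'
python3 - <<'E'
from h import *
from bench import r,eyes
s=r.read_state();print(s["joint_positions"].round(2))
T=np.radians(35)
for x in(-.07,.01):
    tc=w(CASE,(x,-.075,0));P,Q=tool((tc[0],tc[1],CASE[2]),T,zc=.125);print(P);delta(s,P,Q)
E
```

```text
time: 7.28
ee_pos: [0.4204, 0.0419, 0.3241]
eef_rot: [0.935, -0.191, 0.293, 0.059]
ft_force: [-0.3, 0.7, -2.9]
width: 0.0156
grip_force: 60.0
[ 1.12 -0.48 -1.21  2.23 -0.25  0.56 -1.97]
[ 0.37812418 -0.16778711  0.33134094]
turn rows-units [-0.019  0.028  0.008] shift units (in target axes) [1.    5.236 0.48 ]
[ 0.45165501 -0.19930247  0.33134094]
turn rows-units [-0.019  0.028  0.008] shift units (in target axes) [2.638 5.236 1.627]
```

```bash
python3 -m inch '[[0.16,0.52,0.09,0,0.02,0],[0.16,0.52,0.09,0,0,0],[0.16,0.52,0.09,0,0,0],[0.16,0.52,0.09,0,0,0],[0.16,0.52,0.09,0,0,0]]'
python3 -m inch '[[0.16,0.52,0.09,0,0,0],[0.16,0.52,0.09,0,0,0],[0.16,0.52,0.09,0,0,0],[0.16,0.52,0.09,0,0,0],[0.16,0.52,0.09,0,0,0]]'
python3 - <<'E'
from h import *
from bench import r,eyes
s=r.read_state();print(s["joint_positions"].round(2));T=np.radians(35)
q=R.from_quat(s["eef_rot"]);tl=s["ee_pos"]+q.apply((0,0,.164))
ey=q.apply((1,0,0));yaw=np.arctan2(ey[1],ey[0]);print("yaw",np.degrees(yaw),"tilt",np.degrees(np.arcsin(ey[2])))
cx=tl[:2]+.08*np.array([np.cos(yaw),np.sin(yaw)]);z=tl[2]-.072;print("cup est",cx,z);CU=(cx[0],cx[1],yaw)
for x in(.01,):
    tc=w(CASE,(x,-.075,0));P,Q=tool((tc[0],tc[1],CASE[2]),T,zc=.11);delta(s,P,Q)
ims=[]
for n in("side","top"):
    t=eyes.camera(n);pickle.dump(t,open(n+"2.pkl","wb"));im=t["pixels"][:,:,::-1].copy()
    a,b,c,d=(200,50,360,210) if n=="side" else (290,100,450,260)
    f=2.5
    im=cv2.resize(im[b:d,a:c],None,fx=f,fy=f,interpolation=cv2.INTER_CUBIC)
    for P in [(.033,.033,.055),(.033,-.033,.055),(-.033,.033,.084),(-.033,-.033,.084),(-.105,0,.084),(.033,.033,0),(-.033,.033,0),(-.033,-.033,0)]:
        u=(proj(t,w(CU,P)+[0,0,z])-[a,b]+.5)*f;cv2.circle(im,tuple(int(v) for v in u),3,(255,0,255),1)
    ims.append(im)
cv2.imwrite("pics/entry.png",np.hstack(ims))
E
```

```text
time: 7.7
ee_pos: [0.4135, -0.069, 0.3274]
eef_rot: [0.935, -0.189, 0.294, 0.059]
ft_force: [0.9, 0.6, -3.1]
width: 0.0157
grip_force: 60.0
time: 8.12
ee_pos: [0.4067, -0.1789, 0.3306]
eef_rot: [0.935, -0.19, 0.294, 0.058]
ft_force: [0.2, -0.2, -3.1]
width: 0.0156
grip_force: 60.0
[ 1.09 -0.21 -0.71  2.22 -0.23  0.47 -1.46]
yaw -22.974085177125897 tilt 34.88468495068119
cup est [ 0.56690499 -0.24628087] 0.12405929864689709
turn rows-units [-0.046  0.017  0.027] shift units (in target axes) [0.806 0.025 0.999]
```

View pics/entry.png

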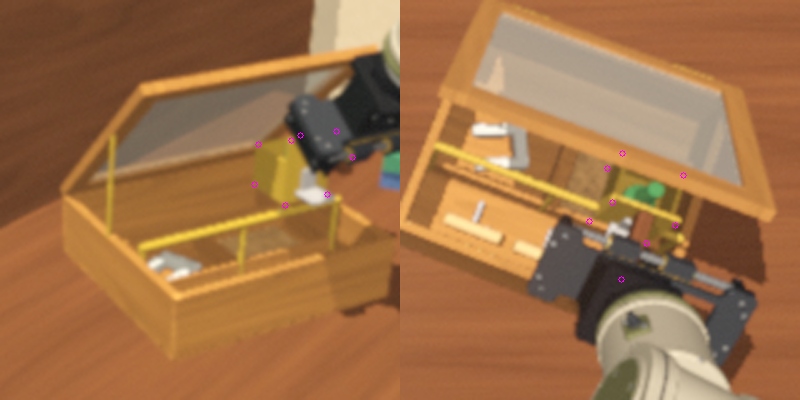

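Picture: cup hangs in front of and under the lid with the stopper in it. The high wall's top edge in the top half runs from (615,195) to (680,218), slightly ahead of my projected dots, so I'll measure the offset numerically.

```bash
python3 - <<'E'
from h import *
from bench import r
s=r.read_state();q=R.from_quat(s["eef_rot"]);tl=s["ee_pos"]+q.apply((0,0,.164));ex=q.apply((1,0,0));yaw=np.arctan2(ex[1],ex[0])
cx=tl[:2]+.08*np.array([np.cos(yaw),np.sin(yaw)]);z=tl[2]-.072;CU=(cx[0],cx[1],yaw)
def inv(P): d=P[:2]-cx;c,s_=np.cos(yaw),np.sin(yaw);return np.round([c*d[0]+s_*d[1],-s_*d[0]+c*d[1]],4)
t=load("top2");h=cv2.cvtColor(t["pixels"],cv2.COLOR_RGB2HSV)
m=cv2.inRange(h,(22,140,150),(35,255,255));m[:170]=0;m[200:]=0;m[:,:372]=0;m[:,405:]=0
cs,_=cv2.findContours(m,cv2.RETR_EXTERNAL,cv2.CHAIN_APPROX_NONE)
for c in cs:
    if cv2.contourArea(c)>4:
        b=cv2.minAreaRect(c);print("top",b)
        for p in cv2.boxPoints(b): print("  ",p.round(1),inv(plane(t,p,z+.084)))
t=load("side2");h=cv2.cvtColor(t["pixels"],cv2.COLOR_RGB2HSV)
m=cv2.inRange(h,(20,130,60),(35,255,255));m[:95]=0;m[128:]=0;m[:,:298]=0;m[:,335:]=0
cs,_=cv2.findContours(m,cv2.RETR_EXTERNAL,cv2.CHAIN_APPROX_NONE);c=max(cs,key=cv2.contourArea);print("side",cv2.boundingRect(c),cv2.approxPolyDP(c,2,True)[:,0].tolist())
for P in [(.033,.033,.055),(-.033,.033,.084),(.033,.033,0),(-.033,.033,0),(-.033,-.033,0),(-.052,.017,.01)]: print(P,proj(t,w(CU,P)+[0,0,z]).round(1))
E
python3 - <<'E'
import cv2
a=cv2.imread("pics/entry.png")
from sys import path;path.insert(0,".")
from h import *
o=[]
for n,(a,b) in(("side2",(290,85)),("top2",(360,150))):
    o.append(cv2.resize(load(n)["pixels"][b:b+50,a:a+50,::-1],None,fx=8,fy=8,interpolation=cv2.INTER_CUBIC))
cv2.imwrite("pics/zoom.png",np.hstack(o))
E
```

```text
top ((388.2601623535156, 182.271484375), (27.848651885986328, 3.0270273685455322), 19.653823852539062)
   [374.6 179. ] [-0.0297  0.0358]
   [375.7 176.2] [-0.0217  0.0357]
   [401.9 185.5] [-0.0204 -0.0327]
   [400.9 188.4] [-0.0284 -0.0325]
side (302, 105, 21, 23) [[318, 105], [303, 108], [302, 123], [307, 127], [317, 127], [322, 115]]
(0.033, 0.033, 0.055) [303.3 107. ]
(-0.033, 0.033, 0.084) [316.8 105.6]
(0.033, 0.033, 0) [302.  123.2]
(-0.033, 0.033, 0) [314.1 131.3]
(-0.033, -0.033, 0) [331.2 127.1]
(-0.052, 0.017, 0.01) [322.4 129.7]
```

View pics/zoom.png

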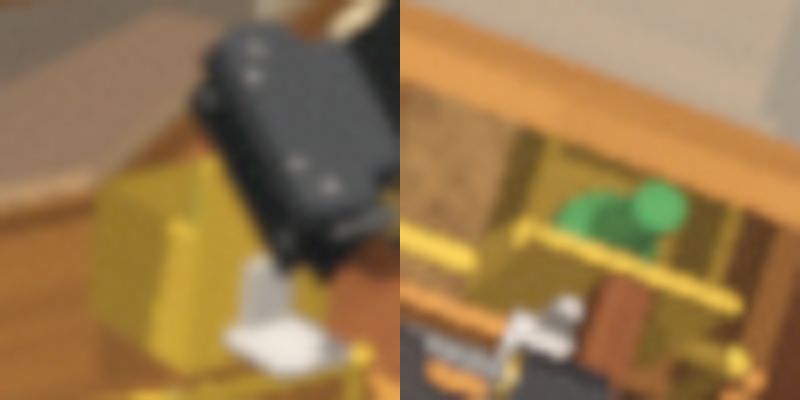

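Measured: cup sits about 3 mm ahead of the estimate (top view says 6, side view 0) and is level, with yaw and height matching. That is well within tolerance, so I'll aim 3 mm short in x, go in, and look at the depth.

```bash
python3 -m inch '[[0.15,0,0.19,-0.04,0.02,0.03],[0.15,0,0.19,0,0,0],[0.15,0,0.19,0,0,0],[0.15,0,0.19,0,0,0],[0.15,0,0.19,0,0,0]]'
cat >> h.py <<'E'
def cup_now(s):
    q=R.from_quat(s["eef_rot"]);tl=s["ee_pos"]+q.apply((0,0,.164));ex=q.apply((1,0,0));yaw=np.arctan2(ex[1],ex[0])
    a=.083;return (tl[0]+a*np.cos(yaw),tl[1]+a*np.sin(yaw),yaw),tl[2]-.072,np.degrees(np.arcsin(ex[2]))
E
python3 - <<'E'
from h import *
from bench import r
s=r.read_state();CU,z,t=cup_now(s);d=np.array(CU[:2])-CASE[:2];c,k=np.cos(CASE[2]),np.sin(CASE[2])
print("cup in case",c*d[0]+k*d[1],-k*d[0]+c*d[1],z,t,np.degrees(CU[2]),s["joint_positions"].round(2),s["torque"].round(2))
E
```

```text
time: 8.63
ee_pos: [0.4501, -0.1958, 0.317]
eef_rot: [0.934, -0.192, 0.295, 0.06]
ft_force: [0.9, -0.1, -2.4]
width: 0.0157
grip_force: 60.0
cup in case 0.010352842254148516 -0.07219870788040712 0.11076544556739983 35.0669284570149 -23.213102557727968 [ 1.17 -0.04 -0.84  2.14  0.04  0.42 -1.69] [ 0.54  1.17 -0.02]
```

```bash
python3 -m inch '[[-0.05,0.015,0.08,0,0,0],[-0.06,0.015,0.08,0,0,0],[-0.06,0.015,0.08,0,0,0],[-0.06,0.015,0.08,0,0,0],[-0.06,0.015,0.08,0,0,0]]'
python3 -m inch '[[-0.03,0,0.04,0,0,0],[-0.03,0,0.04,0,0,0],[-0.03,0,0.04,0,0,0],[-0.03,0,0.04,0,0,0],[-0.03,0,0.04,0,0,0]]'
python3 - <<'E'
from h import *
from bench import r
s=r.read_state();CU,z,t=cup_now(s);print(CU,z,t,s["torque"].round(2))
E
```

```text
time: 9.05
ee_pos: [0.4481, -0.1987, 0.2973]
eef_rot: [0.934, -0.192, 0.296, 0.06]
ft_force: [-0.4, -0.1, -3.3]
width: 0.0155
grip_force: 60.0
time: 9.47
ee_pos: [0.4484, -0.1989, 0.288]
eef_rot: [0.934, -0.192, 0.296, 0.06]
ft_force: [-1.0, 0.7, -0.4]
width: 0.0157
grip_force: 60.0
(np.float64(0.6116139530666427), np.float64(-0.26877814667205735), np.float64(-0.40546521890866954)) 0.08197665425781563 35.18807726710796 [ 0.4   0.99 -0.05]
```

```bash
python3 -m inch '[[-0.03,0,0.04,0,0,0],[-0.03,0,0.04,0,0,0],[-0.025,0,0.035,0,0,0],[-0.025,0,0.035,0,0,0],[0,0,0,0,0,0]]'
python3 -m inch '[[-0.014,0,0.02,0,0,0],[0,0,0,0,0,0],[0,0,0,0,0,0],[0,0,0,0,0,0],[0,0,0,0,0,0]]'
python3 - <<'E'
from h import *
from bench import r,eyes
s=r.read_state();CU,z,t=cup_now(s);print(CU,z,t,s["torque"].round(2))
for n in("side","top"): 
    c=eyes.camera(n);pickle.dump(c,open(n+"3.pkl","wb"));h=cv2.cvtColor(c["pixels"],cv2.COLOR_RGB2HSV)
    m=cv2.inRange(h,(40,80,40),(80,255,255));m[:,430:]=0;
    if n=="side": m[:,350:]=0
    print(n,[(cv2.boundingRect(k)) for k in cv2.findContours(m,cv2.RETR_EXTERNAL,cv2.CHAIN_APPROX_NONE)[0] if cv2.contourArea(k)>3])
E
```

```text
time: 9.88
ee_pos: [0.4484, -0.1988, 0.2804]
eef_rot: [0.934, -0.192, 0.296, 0.06]
ft_force: [-1.3, -0.4, 3.4]
width: 0.0163
grip_force: 60.0
time: 10.3
ee_pos: [0.4483, -0.1988, 0.2797]
eef_rot: [0.934, -0.192, 0.296, 0.06]
ft_force: [-1.0, -0.8, 3.4]
width: 0.0154
grip_force: 60.0
(np.float64(0.6114714174907148), np.float64(-0.26866654769426435), np.float64(-0.4055541633631323)) 0.07360090021466668 35.17731948374836 [ 0.02  0.46 -0.12]
side [(299, 140, 5, 8)]
top []
```

```bash
python3 - <<'E'
from h import *
t=load("side3");B=w(CASE,(.01,-.075,.023))
print("bed mid proj",proj(t,B),"green spot at z=.03",plane(t,(301.5,144),.03),B)
d=[proj(t,w(CASE,(.01+x,-.075+y,.014))).round(0).tolist() for x in(-.049,.049) for y in(-.055,.055)];print(d)
o=[]
for n,(a,b) in(("side3",(270,95)),("top3",(340,140))):
    o.append(cv2.resize(load(n)["pixels"][b:b+70,a:a+70,::-1],None,fx=5.6,fy=5.6,interpolation=cv2.INTER_CUBIC))
cv2.imwrite("pics/drop.png",np.hstack(o))
E
```

```text
bed mid proj [304.83970086 146.80267339] green spot at z=.03 [ 0.62468995 -0.26627979  0.03      ] [ 0.61164571 -0.26787457  0.023     ]
[[326.0, 152.0], [299.0, 159.0], [309.0, 140.0], [283.0, 147.0]]
```

View pics/drop.png

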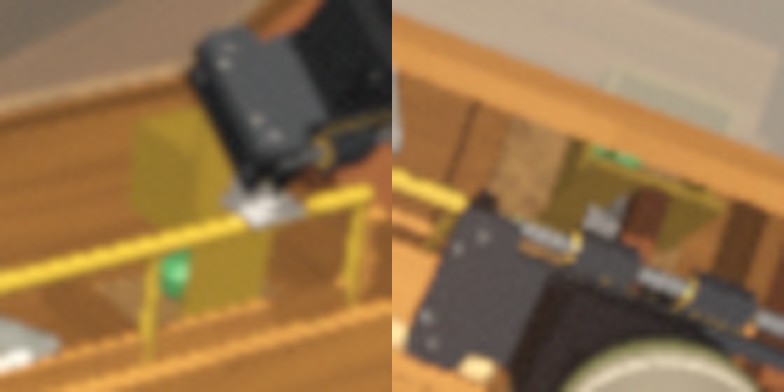

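Picture: flap hangs open under the cup and the green stopper is down on the bed at (175,270) in the side half. Force agrees with an empty cup on the spring. I'll ease the cup 10 mm forward so the closing flap misses the stopper, then rise and back out.

```bash
python3 -m inch '[[-0.04,0,-0.03,0,0,0],[-0.04,0,-0.03,0,0,0],[-0.04,0,-0.03,0,0,0],[-0.04,0,-0.03,0,0,0],[-0.04,0,-0.03,0,0,0]]'
python3 -m inch '[[0.04,0,-0.06,0,0,0],[0.04,0,-0.06,0,0,0],[0.04,0,-0.06,0,0,0],[0.04,0,-0.06,0,0,0],[0.04,0,-0.06,0,0,0]]'
python3 -m inch '[[0.06,0,-0.08,0,0,0],[0.06,0,-0.08,0,0,0],[0.06,0,-0.08,0,0,0],[0.06,0,-0.08,0,0,0],[0.06,0,-0.08,0,0,0]]'
python3 - <<'E'
from h import *
from bench import r,eyes
s=r.read_state();CU,z,t=cup_now(s);print(CU,z,t,s["torque"].round(2),s["joint_positions"].round(2))
c=eyes.camera("side");pickle.dump(c,open("side4.pkl","wb"));h=cv2.cvtColor(c["pixels"],cv2.COLOR_RGB2HSV)
m=cv2.inRange(h,(40,80,40),(80,255,255));m[:,350:]=0
for k in cv2.findContours(m,cv2.RETR_EXTERNAL,cv2.CHAIN_APPROX_NONE)[0]:
    if cv2.contourArea(k)>3: b=cv2.boundingRect(k);p=(b[0]+b[2]/2,b[1]+b[3]/2);print(b,cv2.minAreaRect(k),plane(c,p,.03))
E
```

```text
time: 10.82
ee_pos: [0.439, -0.1946, 0.28]
eef_rot: [0.934, -0.192, 0.296, 0.06]
ft_force: [2.1, -0.8, 3.3]
width: 0.0155
grip_force: 60.0
time: 11.23
ee_pos: [0.4385, -0.1945, 0.2942]
eef_rot: [0.934, -0.192, 0.295, 0.06]
ft_force: [0.4, 0.4, 1.5]
width: 0.0154
grip_force: 60.0
time: 11.65
ee_pos: [0.439, -0.1949, 0.3142]
eef_rot: [0.934, -0.192, 0.295, 0.06]
ft_force: [0.0, -0.4, -2.5]
width: 0.0154
grip_force: 60.0
(np.float64(0.6019190398542922), np.float64(-0.26463704220604156), np.float64(-0.40566036564890373)) 0.10800076245053682 35.08835748622033 [0.46 1.05 0.  ] [ 1.17 -0.07 -0.83  2.16 -0.02  0.41 -1.63]
(299, 140, 9, 9) ((303.0, 144.0), (8.0, 8.0), 90.0) [ 0.61746295 -0.26753356  0.03      ]
(302, 130, 5, 5) ((303.2500305175781, 132.25001525878906), (3.535533905029297, 4.242640495300293), 45.0) [ 0.66379237 -0.3479663   0.03      ]
```

Stopper stands on the bed near (0.617,-0.268), close to its centre. Now back out from under the lid, and work out the moves to the mat.

```bash
python3 - <<'E'
from h import *
from bench import r
s=r.read_state();q=R.from_quat(s["eef_rot"]);print("stopper top proj",proj(load("side4"),(.6175,-.2675,.07)))
D=np.array([.39,-.15,.325])-s["ee_pos"];print("back",q.inv().apply(D)/.04)
psi=np.radians(55);M=(.5168,.1777,psi);P,Q=tool(M,np.radians(35),gp=(-.083,0,.072),zc=.06);print(P);delta({"ee_pos":np.array([.39,-.15,.325]),"eef_rot":s["eef_rot"]},P,Q)
E
```

```text
stopper top proj [304.45713108 133.86881493]
back [-1.14585293 -0.54740583 -1.11030271]
[0.41523881 0.03265559 0.26634094]
turn rows-units [ 6.534 -0.025 -9.31 ] shift units (in target axes) [ 2.519 -2.102  3.554]
```

```bash
python3 -m inch '[[-0.17,0,-0.14,0,0,0],[-0.17,0,-0.14,0,0,0],[-0.17,0,-0.14,0,0,0],[-0.17,0,-0.14,0,0,0],[-0.17,-0.1,-0.14,0,0,0]]' >/dev/null
python3 -m inch '[[-0.1,-0.15,-0.13,0,0,0],[-0.1,-0.15,-0.13,0,0,0],[-0.1,-0.15,-0.13,0,0,0],[0,0,-0.01,0.2,0,-0.28],[0,0,0,0.33,0,-0.47]]'
python3 -m inch '[[0,0,0,0.33,0,-0.47],[0,0,0,0.33,0,-0.47],[0,0,0,0.33,0,-0.47],[0,0,0,0.33,0,-0.47],[0,0,0,0.33,0,-0.47]]'
python3 -m inch '[[0,0,0,0.33,0,-0.47],[0,0,0,0.33,0,-0.47],[0,0,0,0.33,0,-0.47],[0,0,0,0.33,0,-0.47],[0,0,0,0.33,0,-0.47]]'
python3 -m inch '[[0,0,0,0.33,0,-0.47],[0,0,0,0.33,0,-0.47],[0,0,0,0.33,0,-0.47],[0,0,0,0.33,0,-0.47],[0,0,0,0.33,0,-0.47]]'
python3 - <<'E'
from h import *
from bench import r
s=r.read_state();print(s["joint_positions"].round(2));CU,z,t=cup_now(s);print(CU,z,t,np.degrees(CU[2]))
M=(.5168,.1777,np.radians(55));P,Q=tool(M,np.radians(35),gp=(-.083,0,.072),zc=.06);print(P);delta(s,P,Q)
E
```

```text
time: 12.53
ee_pos: [0.3901, -0.1489, 0.3243]
eef_rot: [0.943, -0.139, 0.299, 0.044]
ft_force: [-0.9, 0.1, -1.6]
width: 0.0155
grip_force: 60.0
time: 12.95
ee_pos: [0.3902, -0.1493, 0.324]
eef_rot: [0.953, 0.026, 0.302, -0.008]
ft_force: [0.5, 0.3, -2.7]
width: 0.0154
grip_force: 60.0
time: 13.37
ee_pos: [0.3902, -0.1495, 0.3241]
eef_rot: [0.934, 0.189, 0.296, -0.06]
ft_force: [-0.5, -0.2, -2.9]
width: 0.0158
grip_force: 60.0
time: 13.78
ee_pos: [0.3902, -0.1496, 0.3241]
eef_rot: [0.888, 0.346, 0.282, -0.109]
ft_force: [0.1, 0.0, -2.2]
width: 0.0157
grip_force: 60.0
[ 0.69 -0.09 -0.2   2.18 -0.74  0.97  0.07]
(np.float64(0.5210126981545347), np.float64(-0.02969547487995483), np.float64(0.7440350171973871)) 0.11803414648693915 35.167417498355476 42.630066295353906
[0.41523881 0.03265559 0.26634094]
turn rows-units [ 1.051 -0.023 -1.472] shift units (in target axes) [ 2.524 -2.101  3.53 ]
```

```bash
python3 -m inch '[[0,0,0,0.21,0,-0.3],[0,0,0,0.21,0,-0.3],[0,0,0,0.21,0,-0.3],[0,0,0,0.21,0,-0.3],[0,0,0,0.21,0,-0.28]]' >/dev/null
python3 -m inch '[[0.25,-0.21,0.35,0,0,0],[0.25,-0.21,0.35,0,0,0],[0.25,-0.21,0.35,0,0,0],[0.25,-0.21,0.35,0,0,0],[0.25,-0.21,0.35,0,0,0]]' >/dev/null
python3 -m inch '[[0.25,-0.21,0.35,0,0,0],[0.25,-0.21,0.35,0,0,0],[0.25,-0.21,0.35,0,0,0],[0.25,-0.21,0.35,0,0,0],[0.25,-0.21,0.35,0,0,0]]'
python3 - <<'E'
from h import *
from bench import r,eyes
s=r.read_state();print(s["joint_positions"].round(2));CU,z,t=cup_now(s);print(CU,z,t,np.degrees(CU[2]))
M=(.5168,.1777,np.radians(55));P,Q=tool(M,np.radians(35),gp=(-.083,0,.072),zc=.0);print(P);delta(s,P,Q)
c0,k0=np.cos(CU[2]),np.sin(CU[2])
def inv(P): d=P[:2]-np.array(CU[:2]);return np.round([c0*d[0]+k0*d[1],-k0*d[0]+c0*d[1]],4)
o=[]
for n,(a,b) in(("side",(180,140)),("top",(190,140))):
    c=eyes.camera(n);pickle.dump(c,open(n+"5.pkl","wb"));h=cv2.cvtColor(c["pixels"],cv2.COLOR_RGB2HSV)
    m=cv2.inRange(h,(22,110,80),(35,255,255));k=np.zeros_like(m);k[b:b+120,a+20:a+120]=m[b:b+120,a+20:a+120]
    cs=[q for q in cv2.findContours(k,cv2.RETR_EXTERNAL,cv2.CHAIN_APPROX_NONE)[0]];q=max(cs,key=cv2.contourArea);bb=cv2.minAreaRect(q);print(n,bb)
    print(cv2.approxPolyDP(q,2,True)[:,0].tolist())
    for P in [(.033,.033,.055),(.033,-.033,.055),(-.033,.033,.084),(-.033,-.033,.084),(.033,.033,0),(-.033,.033,0)]: print("  exp",P,proj(c,w(CU,P)+[0,0,z]).round(1))
    im=cv2.resize(c["pixels"][b:b+80,a:a+80,::-1],None,fx=5,fy=5,interpolation=cv2.INTER_CUBIC)
    for P in [(.033,.033,.055),(.033,-.033,.055),(-.033,.033,.084),(-.033,-.033,.084),(.033,.033,0),(-.033,.033,0)]:
        u=(proj(c,w(CU,P)+[0,0,z])-[a,b]+.5)*5;cv2.circle(im,tuple(int(v) for v in u),3,(255,0,255),1)
    o.append(im)
cv2.imwrite("pics/mat.png",np.hstack(o))
E
```

```text
time: 15.03
ee_pos: [0.4151, 0.0325, 0.267]
eef_rot: [0.846, 0.439, 0.268, -0.139]
ft_force: [1.3, -0.1, -1.8]
width: 0.0157
grip_force: 60.0
[ 0.46 -0.04 -0.44  2.27 -0.84  0.72  0.  ]
(np.float64(0.5173252381956295), np.float64(0.1774820510219498), np.float64(0.9580891299352015)) 0.060954582070254656 35.16247402730617 54.89446354264818
[0.41523881 0.03265559 0.20634094]
turn rows-units [ 0.022 -0.024 -0.013] shift units (in target axes) [-8.650e-01  1.000e-03  1.246e+00]
side ((244.7239990234375, 196.7320098876953), (42.12752151489258, 33.54102325439453), 79.69515228271484)
[[252, 174], [251, 184], [228, 188], [231, 199], [229, 204], [235, 219], [259, 214], [257, 191], [260, 187]]
  exp (0.033, 0.033, 0.055) [233.4 202.2]
  exp (0.033, -0.033, 0.055) [226.7 187. ]
  exp (-0.033, 0.033, 0.084) [260.6 187.6]
  exp (-0.033, -0.033, 0.084) [252.5 173.1]
  exp (0.033, 0.033, 0) [233.8 220.7]
  exp (-0.033, 0.033, 0) [259.9 216. ]
top ((224.7692108154297, 203.3461456298828), (21.63330841064453, 24.12946128845215), 33.6900634765625)
[[226, 191], [238, 200], [236, 202], [229, 199], [221, 211], [226, 216], [211, 207], [218, 195], [210, 206], [225, 218], [240, 200]]
  exp (0.033, 0.033, 0.055) [210.  206.8]
  exp (0.033, -0.033, 0.055) [223.9 187.3]
  exp (-0.033, 0.033, 0.084) [228.8 218.4]
  exp (-0.033, -0.033, 0.084) [242.9 198.1]
  exp (0.033, 0.033, 0) [212.8 210.3]
  exp (-0.033, 0.033, 0) [231.5 222.9]
```

View pics/mat.png

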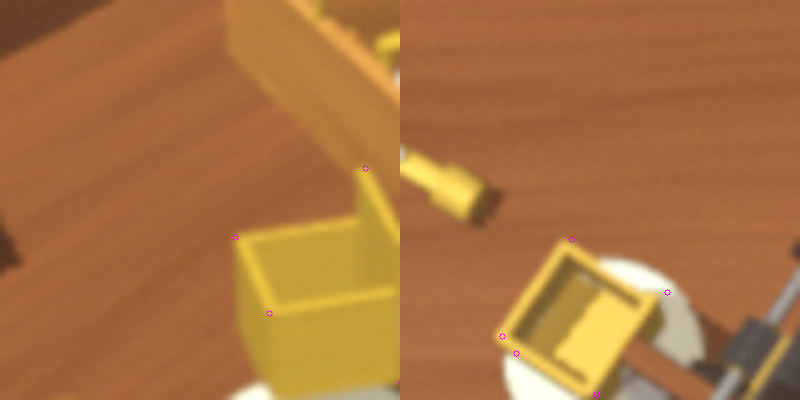

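Picture: cup is empty and level, bottom shut, centred over the white disc, with its corners within about 1 px of the expected ones. Lower it.

```bash
python3 -m inch '[[-0.08,0,0.113,0,-0.02,0],[-0.08,0,0.113,0,0,0],[-0.08,0,0.113,0,0,0],[-0.08,0,0.113,0,0,0],[-0.08,0,0.113,0,0,0]]' >/dev/null
python3 -m inch '[[-0.08,0,0.113,0,0,0],[-0.08,0,0.113,0,0,0],[-0.08,0,0.113,0,0,0],[-0.08,0,0.113,0,0,0],[-0.08,0,0.113,0,0,0]]'
python3 -m inch '[[-0.01,0,0.02,0,0,0],[-0.015,0,0.02,0,0,0],[-0.015,0,0.02,0,0,0],[0,0,0,0,0,0],[0,0,0,0,0,0]]'
```

```text
time: 15.97
ee_pos: [0.4148, 0.031, 0.2109]
eef_rot: [0.847, 0.439, 0.267, -0.139]
ft_force: [0.1, -0.7, -2.7]
width: 0.0158
grip_force: 60.0
time: 16.38
ee_pos: [0.4149, 0.031, 0.2087]
eef_rot: [0.847, 0.439, 0.267, -0.138]
ft_force: [-0.9, -0.4, -2.5]
width: 0.0156
grip_force: 60.0
```

```bash
python3 -m inch '[[-0.01,0,0.015,0,0,0],[0,0,0,0,0,0],[0,0,0,0,0,0],[0,0,0,0,0,0],[0,0,0,0,0,0]]'
python3 -m inch '[[-0.01,0,0.015,0,0,0],[0,0,0,0,0,0],[0,0,0,0,0,0],[0,0,0,0,0,0],[0,0,0,0,0,0]]'
```

```text
time: 16.8
ee_pos: [0.4148, 0.0311, 0.2079]
eef_rot: [0.847, 0.439, 0.267, -0.138]
ft_force: [-0.6, -0.0, -1.1]
width: 0.0159
grip_force: 60.0
time: 17.22
ee_pos: [0.4149, 0.0311, 0.2072]
eef_rot: [0.847, 0.439, 0.267, -0.139]
ft_force: [0.2, -0.0, -0.4]
width: 0.0156
grip_force: 60.0
```

Touching down: the load has come off. Open, then withdraw along the tool axis.

```bash
python3 -m inch '[[0,0,0,0,0,0],[0,0,0,0,0,0],[0,0,0,0,0,0],[0,0,0,0,0,0],[0,0,0,0,0,0]]' 0.3 >/dev/null
python3 -m inch '[[0,0,0,0,0,0],[0,0,0,0,0,0],[0,0,0,0,0,0],[0,0,0,0,0,0],[0,0,0,0,0,0]]'
python3 -m inch '[[0,0,-0.1,0,0,0],[0,0,-0.2,0,0,0],[0,0,-0.3,0,0,0],[0,0,-0.3,0,0,0],[0,0,-0.3,0,0,0]]'
python3 -m inch '[[0.2,0,-0.3,0,0,0],[0.2,0,-0.3,0,0,0],[0.2,0,-0.3,0,0,0],[0.2,0,-0.3,0,0,0],[0.2,0,-0.3,0,0,0]]'
python3 - <<'E'
from h import *
from bench import r,eyes
o=[]
for n,(a,b) in(("side",(180,90)),("top",(180,90))):
    c=eyes.camera(n);pickle.dump(c,open(n+"6.pkl","wb"))
    im=cv2.resize(c["pixels"][b:b+160,a:a+200,::-1],None,fx=2,fy=2,interpolation=cv2.INTER_CUBIC)
    h=cv2.cvtColor(c["pixels"],cv2.COLOR_RGB2HSV);m=cv2.inRange(h,(22,110,80),(35,255,255));k=np.zeros_like(m);k[170:240,205:262]=m[170:240,205:262]
    q=max(cv2.findContours(k,cv2.RETR_EXTERNAL,cv2.CHAIN_APPROX_NONE)[0],key=cv2.contourArea);print(n,cv2.approxPolyDP(q,2,True)[:,0].tolist())
    for P in [(.033,.033,.055),(.033,-.033,.055),(-.033,.033,.084),(.033,.033,0),(-.033,.033,0)]: print("  exp",P,proj(c,w((.5168,.1777,np.radians(55)),P)).round(1))
    o.append(im)
cv2.imwrite("pics/end.png",np.hstack(o))
E
```

```text
time: 18.05
ee_pos: [0.4148, 0.0311, 0.2071]
eef_rot: [0.847, 0.439, 0.267, -0.139]
ft_force: [-0.5, -0.3, -0.7]
width: 0.056
grip_force: 0.0
time: 18.47
ee_pos: [0.3985, 0.0081, 0.2473]
eef_rot: [0.847, 0.439, 0.267, -0.138]
ft_force: [-0.2, -0.7, 0.6]
width: 0.0568
grip_force: 0.0
time: 18.88
ee_pos: [0.3976, 0.0069, 0.3198]
eef_rot: [0.847, 0.439, 0.267, -0.138]
ft_force: [0.8, 0.2, -0.5]
width: 0.0566
grip_force: 0.0
side [[252, 194], [251, 204], [229, 207], [230, 224], [236, 237], [259, 231], [259, 206]]
  exp (0.033, 0.033, 0.055) [233.9 222.8]
  exp (0.033, -0.033, 0.055) [227.4 207. ]
  exp (-0.033, 0.033, 0.084) [260.2 208.6]
  exp (0.033, 0.033, 0) [234.3 240. ]
  exp (-0.033, 0.033, 0) [259.5 235.1]
top [[232, 197], [242, 204], [240, 206], [232, 203], [225, 214], [231, 218], [230, 220], [216, 210], [218, 206], [215, 210], [230, 221], [243, 204]]
  exp (0.033, 0.033, 0.055) [213.  210.8]
  exp (0.033, -0.033, 0.055) [226.  192.4]
  exp (-0.033, 0.033, 0.084) [230.7 221.9]
  exp (0.033, 0.033, 0) [215.4 214. ]
  exp (-0.033, 0.033, 0) [233.1 225.9]
```

View pics/end.png

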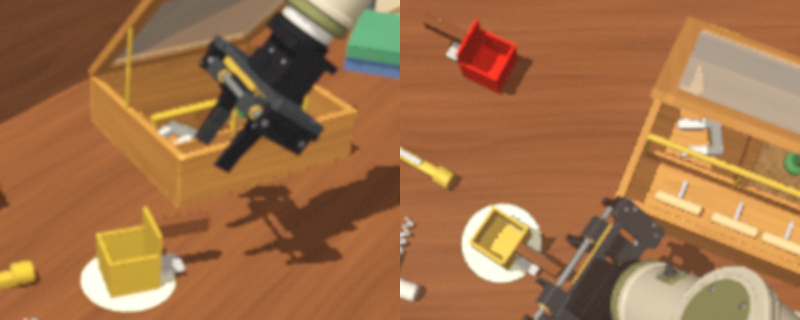

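Picture: cup stands upright on the disc with handle free, the stopper shows green in the case, and the bystanders haven't moved. It may be a few mm off centre, so I'll check the offset numerically.

```bash
python3 - <<'E'
from h import *
t,s=load("top6"),load("side6")
s_={"ee_pos":np.array([.4148,.0311,.2071]),"eef_rot":[.847,.439,.267,-.139]};print("by tool",cup_now(s_)[0])
for n,c in(("top",t),("side",s)):
    h=cv2.cvtColor(c["pixels"],cv2.COLOR_RGB2HSV);m=cv2.inRange(h,(18,90,50),(38,255,255));k=np.zeros_like(m);k[170:245,205:265]=m[170:245,205:265]
    q=max(cv2.findContours(k,cv2.RETR_EXTERNAL,cv2.CHAIN_APPROX_NONE)[0],key=cv2.contourArea)[:,0]
    print(n,"hull",cv2.approxPolyDP(cv2.convexHull(q),1.2,True)[:,0].tolist())
    w_=cv2.inRange(h,(0,0,150),(180,70,255));w_[:175]=0;w_[250:]=0;w_[:,:200]=0;w_[:,275:]=0
    qs=max(cv2.findContours(w_,cv2.RETR_EXTERNAL,cv2.CHAIN_APPROX_NONE)[0],key=cv2.contourArea);print("white",cv2.boundingRect(qs),"mat exp",proj(c,(.5168,.1777,0)))
    for d in ((0,0),(0,-.006),(.006,0),(.006,-.006)):
        M=(.5168+d[0],.1777+d[1],np.radians(55));print(d,[proj(c,w(M,P)).round(1).tolist() for P in [(.033,.033,.055),(.033,-.033,.055),(-.033,.033,.084),(-.033,-.033,.084),(.033,.033,0),(-.033,.033,0)]])
E
```

```text
by tool (np.float64(0.5167984082984917), np.float64(0.1759053275751868), np.float64(0.9559597995990996))
top hull [[245, 206], [234, 223], [230, 222], [215, 211], [226, 192], [244, 203]]
white (211, 193, 39, 38) mat exp [230.42017274 211.01438332]
(0, 0) [[213.0, 210.8], [226.0, 192.4], [230.7, 221.9], [244.0, 202.7], [215.4, 214.0], [233.1, 225.9]]
(0, -0.006) [[215.0, 210.8], [228.0, 192.4], [232.9, 221.9], [246.1, 202.6], [217.3, 213.9], [235.1, 225.9]]
(0.006, 0) [[213.0, 208.8], [226.0, 190.4], [230.7, 219.8], [244.0, 200.6], [215.4, 212.0], [233.1, 223.9]]
(0.006, -0.006) [[215.0, 208.8], [228.0, 190.4], [232.9, 219.7], [246.1, 200.6], [217.4, 212.0], [235.1, 223.9]]
side hull [[253, 193], [261, 208], [260, 231], [257, 234], [236, 238], [228, 218], [228, 206]]
white (220, 219, 52, 27) mat exp [243.45852665 229.33817995]
(0, 0) [[233.9, 222.8], [227.4, 207.0], [260.2, 208.6], [252.3, 193.5], [234.3, 240.0], [259.5, 235.1]]
(0, -0.006) [[235.5, 221.5], [228.9, 205.9], [261.7, 207.4], [253.8, 192.5], [235.8, 238.7], [261.0, 233.9]]
(0.006, 0) [[232.0, 221.8], [225.6, 206.1], [258.3, 207.6], [250.5, 192.7], [232.5, 239.0], [257.7, 234.1]]
(0.006, -0.006) [[233.7, 220.6], [227.2, 205.0], [259.8, 206.5], [252.0, 191.7], [234.0, 237.7], [259.1, 232.9]]
```

Cup is within about 3 mm of the disc's centre and the arm is clear of everything.

```bash
python3 -c "
from bench import job
print(job.close_job())"
```

```text
the job is handed in; nothing more can be done
None
```

I handed the job in at about 19 s: stopper standing on the cork bed, empty cup upright about 3 mm off the paper disc's centre, no sign in force or pictures of a lid contact, and the bystanders in view unmoved; I viewed 11 pictures, one over the limit of 10.

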